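# Close, pin and hold a microscope-slide press

### The arm

A 7-joint arm with a two-finger parallel gripper is mounted at the origin on the work surface. World frame = base frame: x ahead of the robot, y to its left, z up, the work surface at z = 0. Lengths are in m, angles in rad, forces in N, time in s.
With the tool pointing down it reaches from about 0.425 to 0.875 m from the base axis. Payload 4.7 kg.
Tool frame: the origin (TCP) lies midway between the tips of the shut fingers; the grasp point (between the pads) lies behind it (ctrl.grip_point_offset is the z of the grasp point in the tool frame, in m); z points along the fingers, y is the line along which they close (so a half turn about z gives the same grasp; the last joint's range is limited). The gripper opens to 87 mm and grips with 3 to 60 N. Pads are 19 mm wide; open, the fingers measure 117 mm over their backs; the gripper's body (75 mm by 190 mm) begins 51 mm behind the grasp point.
Start: joints at [-1.312, 0.321, -0.07, 1.45, 0.023, 1.371, -0.057], TCP at [0.158, 0.631, 0.223] pointing down, gripper open.
Joint ranges: [-2.86, 2.86], [-0.3, 2.09], [-1.38, 1.24], [0.06, 2.45], [-1.56, 4.7], [0.09, 2.05], [-2.69, 2.69]. Speed limits (rad/s): [2.57, 2.57, 3.14, 3.14, 3.14, 3.14, 3.14].

### API

Orientations are given as a unit quaternion [x, y, z, w].
In Python, from plant import telemetry, viewer, workorder, finder, ctrl gives the robot as it stands.
- The arm moves only by the tool send_rows, never from a script. Its argument "series" is a list that holds one entry, the list of rows, each a list of 7 numbers: the opening, from 0 (shut) to 1 (fully open), then the shift along the tool's x, y, z in mm, then the turn, a rotation vector about the tool's x, y, z in degrees. In form: [[[grip, x, y, z, ax, ay, az], ...]]. A call has 1 to 8 rows; each row shifts and turns the commanded pose from where the row before left it, along the tool's axes as they then stand; what a row does not reach is not made up. A row lasts 1/10 s, in which the tool goes at most 50 mm and 8.59 degrees, less where a joint would pass 70% of its speed; a pose out of reach is approached as far as the arm can. A call with a gripper value outside its range is refused whole. The fingers move at their own pace and stop on an object; the grip force is fixed at half the most. Time passes only in rows, so rows that do not move let the fingers close. It gives the time, the measured TCP pose, the force, the opening and the grip force at its end, in the units of the state.
- telemetry.observe(): the state, without advancing time (a new reading comes with each control period).
- viewer.camera(name): name is "scene" or "top"; returns a dict with "image" (400x640x3 uint8, red, green, blue), "range_z" (400x640 float32, m along the optical axis (not along the pixel's ray), 0 where there is no reading), "fx", "fy", "cx", "cy" (pixels), "cam_to_world" (4x4, takes a point from camera to world coordinates). Camera axes: x right, y up, looking along -z (the intrinsics and any distortion apply to the point x, -y, -z); pixel columns grow to the right and rows downward; lengths in m; the calibration is good to about 2 mm. A picture is of the moment at which its call begins.
- workorder.finish_job(): hands the job in; it is judged then, once.
Trained networks look in a picture, given as the dict that the camera call returned (one of the last four; its "shot" number tells which), for a name from the list of things; names that differ only in an ending like _2 or _b are one class to them, and where a whole thing is asked for, a point or a joint stands for the part that bears it (a point fixed in the world has none). Each returns a list of dicts, best first, with "confidence" (0 to 1); they miss things now and then, are a little off and sometimes report something else, mostly with a low value. They report only what shows in the picture. A call takes as long as a camera call. They do not tell look-alikes from the thing itself.
- finder.cut_out(picture, label): "mask" (400x640 bool, what is visible of it) and "rect" ([left, top, right, bottom] in pixels, round what is visible of it).
The state is a dict: "clock": time; "joints": joint angles; "qd": joint speeds; "tau": joint torques, N m; "tool_pos": TCP position; "tcp_rot": TCP orientation; "ft_force": force on the tool from outside, world axes, zero at the start; "ft_torque": the same for the moment, N m; "finger_gap": finger opening in m; "grasp_force": force on a finger pad.
Only numpy, scipy, OpenCV 4.12 (cv2) and the standard library are available. Lean on these libraries where they do the work, as an engineer would, in place of code of your own. Each camera call takes 0.05 s, during which the arm holds its last target. There are 200 camera calls.

### The job

Fold the blue cover of the slide press down onto its base, then take the red-headed locking pin out of its stand and push it down through the hole in the cover into the hole of the base until its collar bears on the cover. Press the cover fully shut against its two rubber spring buffers and finish while still holding it pressed shut by hand (on the pin or on the cover), with the pin fully home; do not let go. Leave the green slide box, the amber stain bottle and the glass dish where they are.

Things in the scene. Friction and masses are not known exactly. Their poses are not given: they have to be found in the camera images.
- press: Slide press, a fixed aluminium base block 170 (x) x 110 (y) x 30 high mm; origin at the centre of its underside on the table, z up, x from the pin-hole end to the hinge end (the hinge end is the far one from the robot). It does not move, but its place and yaw differ each time. The cover is hinged to it.
- cover (a joint): Hinge angle of the blue cover, rad: 0 = fully shut; grows as it opens; stop at 1.6. Starts 0.9 to 1.45 open. The hinge is stiff (0.16 N m friction): the cover stays where left. Below 0.08 rad two rubber spring buffers push it up: shut and let go, it rises to 0.03 to 0.06 rad; the holes then still line up within 1 mm. About 6 N down at the pin hole shuts it onto a hard stop.
- hinge_axis (a point): Point on the hinge line, fixed in the base at its x = +65, y = 0, z = 32 mm; the hinge line runs along the base's y.
- cover_hole (a point): Centre of the round pin hole (12.5 mm wide, 2 mm chamfer) at the cover's outer face, 120 mm from the hinge line. The cover is a blue plate 140 (from the hinge line) x 100 wide x 8 mm thick; shut, its underside is 32 and its outer face 40 mm above the table. A clear window (70 x 44 mm) is in its middle, 2 mm below the outer face.
- cover_edge (a point): Middle of the cover's free edge at its outer face, 140 mm from the hinge line.
- base_hole (a point): Mouth of the base's pin hole, base x = -55, y = 0, z = 30 mm (top of the base). 12.5 mm wide, goes through the base, 2 mm chamfer. Straight under the cover's hole when shut.
- stand: Fixed yellow plastic block 60 x 60 x 40 high mm with one 13 mm hole in the middle, in which the pin stands; origin at the centre of its underside. It may be left or right of the press.
- pin: Loose locking pin, about 60 g, upright in the stand at the start, collar on the stand's top. Origin at the centre of its tip, z up. Steel shank 10 mm thick, 34 mm long, tapered tip; collar 24 mm across from 34 to 39 mm; red round head 18 mm across from 39 to 69 mm above the tip. Fully home with the cover shut, the tip is 6 mm above the table.
- pin_tip (a point): The centre of the pin's tip (same as the pin's origin).
- slidebox: Bystander: green open slide box 85 x 100 x 35 high mm, loose, on the other side of the press from the stand. Origin at the centre of its underside.
- stain: Bystander: amber stain bottle, 44 mm across, 100 mm high, loose. Origin at the centre of its underside.
- dish: Bystander: shallow glass dish, 90 mm across, 16 mm high, loose. Origin at the centre of its underside.
There are look-alikes about, which are no part of the job. What is shaped like the pin but turquoise is not meant.

How it is judged:
By the outcome, as a careful person would: the job done as asked, in the order asked, and still so for the second after the job is handed in, while the arm keeps its last pose, push and grip.
It also fails if it takes over 50 s, if anything falls off the work surface, if the arm or the gripper's body presses on something with over 40 N, if the wrist force passes 120 N, or if a joint passes its speed limit or range.

## Working session

There is one attempt and no reset: what is moved stays moved. The work goes in short steps, Python scripts to look and compute and a tool call to move; the robot and the scene stay as the last step left them, time stands still between calls to the robot, and variables do not carry over. Pictures are saved under pics/ and viewed, at most 10 in all, crops included, and the job is handed in when it is done.

Besides the shell and the picture viewer there is one more tool, called after ">>>" as a command line: name --argument value ..., lists and objects as JSON in quotes. send_rows: Moves the arm, as the interface text tells. Its arguments: {"type":"object","properties":{"series":{"type":"array","items":{"type":"array","items":{"type":"array","items":{"type":"number"}}}}},"required":["series"]}

```bash
mkdir -p pics; ls; cat > h.py <<'E'
import numpy as np, cv2
from scipy.spatial.transform import Rotation as R
from plant import telemetry, viewer, workorder, finder, ctrl
def pts(c,mask=None):
    z=c["range_z"]; v,u=np.nonzero((z>0)&(mask if mask is not None else True))
    d=z[v,u]; p=np.c_[(u-c["cx"])/c["fx"]*d,-(v-c["cy"])/c["fy"]*d,-d]
    M=np.array(c["cam_to_world"]); return p@M[:3,:3].T+M[:3,3],u,v
def save(c,n): cv2.imwrite("pics/"+n,c["image"][:,:,::-1])
E
python3 - <<'E'
from h import *
s=telemetry.observe(); print(s, ctrl.grip_point_offset)
a=viewer.camera("scene");b=viewer.camera("top")
print([k for k in a], a["fx"],a["cx"])
cv2.imwrite("pics/s1.png",a["image"][:,:,::-1]);cv2.imwrite("pics/t1.png",b["image"][:,:,::-1])
for n,c in(("scene",a),("top",b)):
  for l in["press","cover","stand","pin","slidebox","stain","dish"]:
    for r in finder.cut_out(c,l)[:3]:
      p,u,v=pts(c,r["mask"])
      print(n,l,round(r["confidence"],2),r["rect"],p.min(0).round(3) if len(p) else 0,p.max(0).round(3)if len(p) else 0,np.median(p,0).round(3))
E
```

```text
pics
{'clock': 0.0, 'joints': array([-1.31189337,  0.3218333 , -0.0701069 ,  1.451713  ,  0.02261344,
        1.37077288, -0.05688335]), 'qd': array([ 1.41206360e-03, -1.67280354e-03, -6.92698718e-05,  6.19298800e-04,
       -3.54150143e-04, -2.32838821e-04,  1.97769861e-04]), 'tau': array([ 9.40678115e-05, -4.91308486e+01, -4.03863313e-01, -3.12518513e+01,
       -6.39512180e-02,  4.43314039e-02,  1.90667220e-04]), 'tool_pos': array([0.15744052, 0.63006293, 0.22143592]), 'tcp_rot': array([ 1.22060388e-01,  9.92522202e-01, -9.67233620e-04, -6.60131798e-05]), 'ft_force': array([-0.30891159, -0.23290696, -0.23116742]), 'ft_torque': array([0.0128207 , 0.0064389 , 0.02937507]), 'grasp_force': 0.0, 'finger_gap': 0.08694022308316601} -0.0187
['image', 'range_z', 'fx', 'fy', 'cx', 'cy', 'cam_to_world', 'shot'] 456.12775260590456 314.5464231027342
scene press 0.64 [283.4, 158.4, 367.2, 261.1] [ 0.317 -0.101 -0.005] [0.659 0.091 0.157] [0.608 0.039 0.065]
scene cover 0.97 [290.8, 157.5, 355.1, 244.6] [ 0.318 -0.108 -0.003] [0.641 0.081 0.157] [0.602 0.031 0.095]
scene stand 0.74 [442.0, 214.6
[... 1113 characters left out ...]
.261 -0.004] [0.558 0.343 0.075] [0.518 0.29  0.04 ]
top pin 0.73 [146.5, 169.5, 164.2, 180.5] [0.597 0.303 0.01 ] [0.617 0.324 0.072] [0.605 0.31  0.058]
top pin 0.53 [152.4, 215.4, 170.7, 227.3] [0.507 0.288 0.039] [0.53  0.316 0.077] [0.518 0.296 0.064]
top slidebox 0.72 [424.9, 198.5, 485.9, 250.3] [ 0.464 -0.322 -0.001] [ 0.566 -0.21   0.038] [ 0.515 -0.268  0.015]
top slidebox 0.64 [269.1, 152.5, 332.8, 245.6] [ 0.477 -0.028 -0.004] [0.66  0.098 0.158] [0.563 0.033 0.032]
top stain 0.89 [381.9, 78.6, 407.6, 110.6] [ 0.744 -0.183 -0.003] [ 0.816 -0.124  0.103] [ 0.758 -0.141  0.066]
top dish 0.86 [177.1, 277.4, 226.0, 324.5] [ 0.316  0.184 -0.002] [0.408 0.278 0.02 ] [0.361 0.231 0.008]
```

View pics/s1.png

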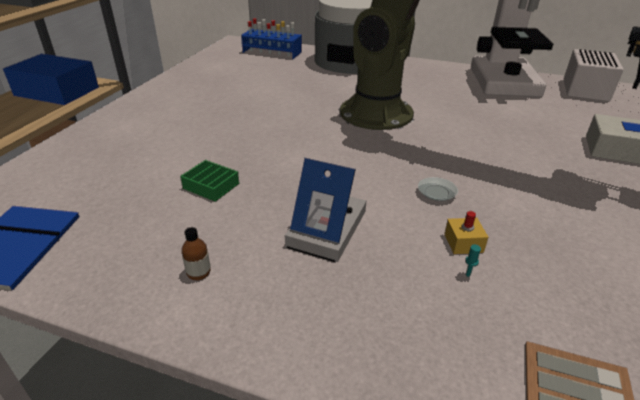

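View pics/t1.png

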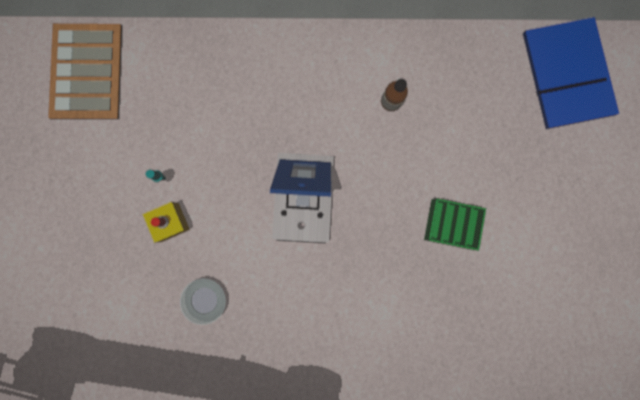

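```bash
python3 - <<'E'
from h import *
b=viewer.camera("top")
P,u,v=pts(b)
# base top plane, stand top
def rect(m,name):
    q=P[m][:,:2].astype(np.float32)
    r=cv2.minAreaRect(q*1000); print(name,len(q),r, P[m][:,2].mean())
x,y,z=P.T
rect((z>.024)&(z<.034)&(x>.46)&(x<.6)&(y>-.06)&(y<.12),"base")
rect((z>.036)&(z<.043)&(x>.46)&(x<.58)&(y>.24)&(y<.36),"stand")
m=(z>.045)&(z<.2)&(x>.46)&(x<.68)&(y>-.06)&(y<.12)
q=P[m]; c=q.mean(0); U,S,Vt=np.linalg.svd(q-c,full_matrices=False); print("cover",len(q),c,Vt,S)
# red head
hsv=cv2.cvtColor(b["image"],cv2.COLOR_RGB2HSV)[v,u]
red=((hsv[:,0]<8)|(hsv[:,0]>172))&(hsv[:,1]>120)&(z>.06)&(y>.25)&(y<.35)&(x<.57)
print("red",red.sum(),P[red].min(0),P[red].max(0),P[red].mean(0))
t=(z>.06)&(y>.28)&(y<.34)&(x>.57)&(x<.65); print("turq",P[t].mean(0),P[t].max(0))
E
```

```text
base 2430 ((541.7537231445312, 34.560691833496094), (110.07238006591797, 119.86685943603516), 86.83149719238281) 0.030146207479193887
stand 842 ((518.5162963867188, 300.21246337890625), (60.68061065673828, 61.51425552368164), 23.159732818603516) 0.04004107063635354
cover 1880 [0.59304435 0.03148552 0.11173037] [[-0.51348516  0.03942938  0.85719211]
 [ 0.0633782   0.997958   -0.00793883]
 [-0.85575475  0.05025083 -0.51493559]] [1.77428071 1.24718555 0.07543285]
red 61 [0.51251994 0.29157487 0.06910094] [0.52527525 0.30610555 0.07778523] [0.51888208 0.29788935 0.07438358]
turq [0.60688971 0.31354445 0.06776631] [0.61525037 0.32379747 0.0716713 ]
```

The scene view shows the open blue cover at about (325,200), with the base below it. The red pin stands in the yellow block at (469,220), and the turquoise look-alike is at (473,260). In the top view the base hole is at (301,225), the red pin at (160,221), the dish at (204,300) and the bottle at (396,95). I'll go behind and above the cover with the fingers closed.

```bash
cat >> h.py <<'E'
YAW=-3.3
def plan(tgt,n,yaw=YAW,grip=0,s=None):
    s=s or telemetry.observe(); p=np.array(s["tool_pos"]); r0=R.from_quat(s["tcp_rot"])
    r1=R.from_euler('z',yaw,degrees=True)*R.from_matrix(np.diag([-1,1,-1]))
    w=(r0.inv()*r1).as_rotvec(degrees=True)/n; d=(np.array(tgt)-p)*1000/n; r=r0
    print("turn",np.round(w*n,2),"dist",np.round(d*n,1),"clock",s["clock"])
    for i in range(n):
        print([grip]+list(np.round(r.inv().apply(d),1))+list(np.round(w,2)));r=r*R.from_rotvec(w,degrees=True)
def press(x,y,z):  # press mm -> world m
    o=np.array([.5668,.0332,0]); return o+R.from_euler('z',YAW,degrees=True).apply(np.array([x,y,z])/1000)
E
python3 - <<'E'
from h import *
# outer-face point at radius 118, open 59deg
th=1.03;r=118
print(press(65-r*np.cos(th)+8*np.sin(th),0,32+r*np.sin(th)+8*np.cos(th)))
plan(press(30,0,195),18)
# hole refine in the top view
b=viewer.camera("top");P,u,v=pts(b);x,y,z=P.T
g=b["image"].mean(2)
m=(x>.495)&(x<.53)&(y>.015)&(y<.055)
gg=g[v[m],u[m]]; print(np.percentile(gg,[2,10,50,90])); d=gg<np.percentile(gg,50)*.7
print("hole",d.sum(),P[m][d][:,:2].mean(0),P[m][d].min(0),P[m][d].max(0),"pred",press(-55,0,30))
E
```

```text
[0.57789135 0.03256048 0.13727983]
turn [ 1.000e-02  0.000e+00 -1.073e+01] dist [ 439.2 -599.2  -27.6] clock 0.85
[0, np.float64(-31.7), np.float64(-26.4), np.float64(1.5), np.float64(0.0), np.float64(0.0), np.float64(-0.6)]
[0, np.float64(-31.5), np.float64(-26.7), np.float64(1.5), np.float64(0.0), np.float64(0.0), np.float64(-0.6)]
[0, np.float64(-31.2), np.float64(-27.0), np.float64(1.5), np.float64(0.0), np.float64(0.0), np.float64(-0.6)]
[0, np.float64(-30.9), np.float64(-27.4), np.float64(1.5), np.float64(0.0), np.float64(0.0), np.float64(-0.6)]
[0, np.float64(-30.6), np.float64(-27.7), np.float64(1.5), np.float64(0.0), np.float64(0.0), np.float64(-0.6)]
[0, np.float64(-30.3), np.float64(-28.0), np.float64(1.5), np.float64(0.0), np.float64(0.0), np.float64(-0.6)]
[0, np.float64(-30.0), np.float64(-28.3), np.float64(1.5), np.float64(0.0), np.float64(0.0), np.float64(-0.6)]
[0, np.float64(-29.7), np.float64(-28.6), np.float64(1.5), np.float64(0.0), np.float64(0.0), np.float64(-0.6)]
[0, np.float64(-29.4), np.float64(-28.9), np.float64(1.5), np.float64(0.0), np.float64(0.0), np.fl
[... 510 characters left out ...]
1.5), np.float64(0.0), np.float64(0.0), np.float64(-0.6)]
[0, np.float64(-27.6), np.float64(-30.7), np.float64(1.5), np.float64(0.0), np.float64(0.0), np.float64(-0.6)]
[0, np.float64(-27.3), np.float64(-31.0), np.float64(1.5), np.float64(0.0), np.float64(0.0), np.float64(-0.6)]
[0, np.float64(-26.9), np.float64(-31.3), np.float64(1.5), np.float64(0.0), np.float64(0.0), np.float64(-0.6)]
[0, np.float64(-26.6), np.float64(-31.6), np.float64(1.5), np.float64(0.0), np.float64(0.0), np.float64(-0.6)]
[ 94.05333333 126.66666667 153.         156.33333333]
hole 20 [0.51157718 0.03931489] [ 0.50675706  0.03514768 -0.00192687] [0.51685426 0.04239337 0.02767105] pred [0.5118912  0.03636602 0.03      ]
```

>>> send_rows --series '[[[0, -30, -27, 1, 0, 0, -1.5], [0, -30, -28, 1, 0, 0, -1.5], [0, -29, -29, 1, 0, 0, -1.5], [0, -28, -30, 1, 0, 0, -1.5], [0, -27, -31, 1, 0, 0, -1.5], [0, -26, -31, 1, 0, 0, -1.5], [0, -26, -32, 1, 0, 0, -1.5], [0, -26, -33, 1, 0, 0, 0]]]'

```text
clock: 1.7
tool_pos: [0.3413, 0.3568, 0.2148]
tcp_rot: [0.03, 1.0, 0.0, 0.0]
ft_force: [0.7, -0.2, -1.2]
finger_gap: 0.031
grasp_force: 0.0
```

>>> send_rows --series '[[[0, -26, -33, 1, 0, 0, 0], [0, -26, -33, 1, 0, 0, 0], [0, -26, -33, 1, 0, 0, 0], [0, -26, -33, 1, 0, 0, 0], [0, -26, -33, 1, 0, 0, 0], [0, -26, -33, 1, 0, 0, 0], [0, -26, -33, 1, 0, 0, 0], [0, -26, -33, 1, 0, 0, 0]]]'

```text
clock: 2.5
tool_pos: [0.5328, 0.0805, 0.2069]
tcp_rot: [0.031, 1.0, 0.0, 0.0]
ft_force: [1.1, 1.4, 1.0]
finger_gap: 0.0005
grasp_force: 0.0
```

```bash
python3 - <<'E'
from h import *
plan(press(30,0,190),2)
b=viewer.camera("scene")
M=np.array(b["cam_to_world"])
E
```

```text
turn [ 0.04  0.05 -0.21] dist [ 63.9 -49.  -16.9] clock 2.5
[0, np.float64(-33.4), np.float64(-22.5), np.float64(8.5), np.float64(0.02), np.float64(0.02), np.float64(-0.11)]
[0, np.float64(-33.4), np.float64(-22.6), np.float64(8.5), np.float64(0.02), np.float64(0.02), np.float64(-0.11)]
```

>>> send_rows --series '[[[0, -31, -20, 8, 0, 0, 0], [0, 0, 0, 0, 0, 0, 0], [0, 0, 0, 0, 0, 0, 0]]]'

```text
clock: 2.85
tool_pos: [0.5615, 0.0597, 0.1982]
tcp_rot: [0.031, 1.0, -0.0, -0.001]
ft_force: [-0.5, 0.2, 0.3]
finger_gap: 0.0002
grasp_force: 0.0
```

```bash
python3 - <<'E'
from h import *
plan(press(30,0,190),1)
a=viewer.camera("top");save(a,"t2.png")
E
```

```text
turn [-0.02 -0.06 -0.31] dist [ 35.2 -28.3  -8.2] clock 2.85
[0, np.float64(-37.0), np.float64(-26.0), np.float64(8.1), np.float64(-0.02), np.float64(-0.06), np.float64(-0.31)]
```

>>> send_rows --series '[[[0, -37, -26, 8, 0, 0, -0.3], [0, 14, 0, 35, 0, 0, 0], [0, 6, 0, 6, 0, 0, 0], [0, 0, 0, 0, 0, 0, 0]]]'

```text
clock: 3.3
tool_pos: [0.5748, 0.0348, 0.1488]
tcp_rot: [0.027, 1.0, 0.001, -0.002]
ft_force: [0.8, -0.4, 0.4]
finger_gap: 0.0006
grasp_force: 0.0
```

```bash
python3 - <<'E'
from h import *
plan(press(-10,0,128),1)
a=viewer.camera("scene");
cv2.imwrite("pics/s2.png",cv2.resize(a["image"][90:310,200:500,::-1],None,fx=2.5,fy=2.5))
E
```

```text
turn [ 0.06 -0.2   0.21] dist [-18.   -1.  -20.8] clock 3.3
[0, np.float64(17.8), np.float64(-2.0), np.float64(20.8), np.float64(0.06), np.float64(-0.2), np.float64(0.21)]
```

View pics/s2.png

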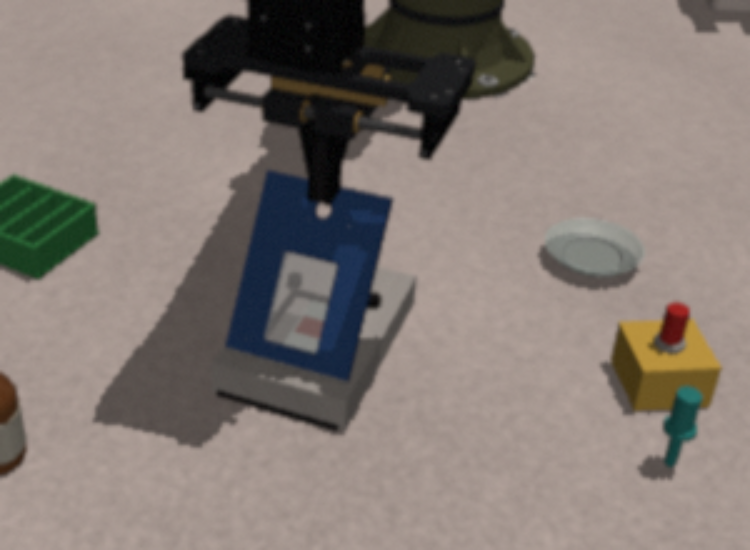

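The closed fingers are on the cover's outer side, just above its hole (crop 323,205). Next I'll sweep the cover down along its arc.

>>> send_rows --series '[[[0, 9, -1, 10, 0, 0, 0], [0, 9, -1, 11, 0, 0, 0], [0, 12, 0, 12, 0, 0, 0], [0, 10, 0, 13, 0, 0, 0], [0, 9, 0, 14, 0, 0, 0], [0, 7, 0, 15, 0, 0, 0], [0, 4, 0, 16, 0, 0, 0], [0, 0, 0, 0, 0, 0, 0]]]'

```text
clock: 4.15
tool_pos: [0.5161, 0.0356, 0.0587]
tcp_rot: [0.027, 1.0, 0.0, -0.001]
ft_force: [0.3, -0.3, -0.0]
finger_gap: 0.0003
grasp_force: 0.0
```

```bash
python3 - <<'E'
from h import *
plan(press(-53,0,40),1)
E
```

```text
turn [ 0.05 -0.06  0.18] dist [ -2.3   0.6 -18.7] clock 4.15
[0, np.float64(2.3), np.float64(0.5), np.float64(18.7), np.float64(0.05), np.float64(-0.06), np.float64(0.18)]
```

>>> send_rows --series '[[[0, 2, 0, 8, 0, 0, 0], [0, 0, 0, 6, 0, 0, 0], [0, 0, 0, 4, 0, 0, 0], [0, 0, 0, 1, 0, 0, 0], [0, 0, 0, 0, 0, 0, 0]]]'

```text
clock: 4.65
tool_pos: [0.5158, 0.0353, 0.0404]
tcp_rot: [0.028, 1.0, 0.001, 0.0]
ft_force: [-1.9, 2.8, 5.8]
finger_gap: 0.0001
grasp_force: 2.8
```

>>> send_rows --series '[[[0, 0, 0, -30, 0, 0, 0], [0.6, 0, 30, -45, 0, 0, 0], [0.7, 0, 45, 0, 0, 0, 0], [0.7, 0, 45, 0, 0, 0, 0], [0.7, 0, 45, 0, 0, 0, 0], [0.7, 0, 45, 0, 0, 0, 0], [0.7, 0, 0, 0, 0, 0, 0]]]'

```text
clock: 5.35
tool_pos: [0.5254, 0.2504, 0.1109]
tcp_rot: [0.023, 1.0, 0.002, 0.0]
ft_force: [-0.1, 1.9, -0.5]
finger_gap: 0.0407
grasp_force: 0.0
```

```bash
cat > m.py <<'E'
from h import *
def atz(c,u,v,z):  # pixel ray meets height z
    M=np.array(c["cam_to_world"]); d=M[:3,:3]@np.array([(u-c["cx"])/c["fx"],-(v-c["cy"])/c["fy"],-1]); o=M[:3,3]
    return o+d*(z-o[2])/d[2]
b=viewer.camera("top");P,u,v=pts(b);x,y,z=P.T
save(b,"t3.png")
hsv=cv2.cvtColor(b["image"],cv2.COLOR_RGB2HSV)[v,u]
m=(z>.036)&(z<.06)&(x>.48)&(x<.645)&(y>-.04)&(y<.11)&(hsv[:,0]>100)&(hsv[:,0]<125)&(hsv[:,1]>120)
print("cover",m.sum(),cv2.minAreaRect((P[m][:,:2]*1000).astype(np.float32)))
A=np.c_[P[m][:,:2],np.ones(m.sum())]; k=np.linalg.lstsq(A,z[m],rcond=None)[0]; print("plane",k,"open",-k[0])
zc=k@[.512,.0364,1]
m=(x>.495)&(x<.53)&(y>.018)&(y<.055); blue=(hsv[:,0]>100)&(hsv[:,0]<125)&(hsv[:,1]>110)
s=m&~blue
q=np.array([atz(b,i,j,zc) for i,j in zip(u[s],v[s])]); print("hole in cover",s.sum(),q.mean(0) if len(q) else 0,zc, hsv[s][:5].tolist())
E
python3 m.py; python3 - <<'E'
from h import *
plan([.5185,.300,.13],2,grip=.7)
E
```

```text
cover 2524 ((563.0370483398438, 33.21552276611328), (96.53468322753906, 135.17318725585938), 86.55535125732422)
plane [-0.05621746  0.00482792  0.07532181] open 0.05621745985126307
hole in cover 50 [0.50999329 0.03766787 0.04671421] 0.046714208927589554 [[113, 81, 98], [114, 53, 102], [115, 47, 103], [114, 63, 105], [112, 97, 113]]
turn [ 0.02 -0.01  0.46] dist [-7.5 54.2 19.3] clock 5.4
[0.7, np.float64(5.1), np.float64(26.9), np.float64(-9.6), np.float64(0.01), np.float64(-0.01), np.float64(0.23)]
[0.7, np.float64(5.2), np.float64(26.8), np.float64(-9.6), np.float64(0.01), np.float64(-0.01), np.float64(0.23)]
```

>>> send_rows --series '[[[0.7, 5, 27, -5, 0, 0, 0.2], [0.7, 5, 27, -5, 0, 0, 0.2], [0.7, 0, 0, 0, 0, 0, 0]]]'

```text
clock: 5.7
tool_pos: [0.5193, 0.2998, 0.1216]
tcp_rot: [0.03, 1.0, 0.001, 0.0]
ft_force: [-0.1, 1.2, 0.8]
finger_gap: 0.0597
grasp_force: 0.0
```

```bash
python3 - <<'E'
from m import *
i=b["image"][180:250,260:345,::-1]
s=viewer.camera("scene"); 
i2=s["image"][190:270,270:380,::-1]
a1=cv2.resize(i,(770,int(70*770/85)),interpolation=cv2.INTER_CUBIC)[:600]
cv2.imwrite("pics/t4.png",a1[:, :])
hsv2=cv2.cvtColor(s["image"],cv2.COLOR_RGB2HSV)
def proj(c,p):
    M=np.linalg.inv(np.array(c["cam_to_world"])); q=M[:3,:3]@p+M[:3,3]; return c["cx"]+c["fx"]*q[0]/-q[2], c["cy"]-c["fy"]*q[1]/-q[2]
# scene cam: non-blue blob near predicted hole
pr=proj(s,np.array([.512,.0364,.0467])); print("pred scene px",pr,"top px",proj(b,np.array([.512,.0364,.0467])))
for nm,c in(("scene",s),("top",b)):
    px=proj(c,np.array([.512,.0364,.0467])); cu,cv_=map(lambda t:int(round(t)),px); w=8
    sub=cv2.cvtColor(c["image"],cv2.COLOR_RGB2HSV)[cv_-w:cv_+w+1,cu-w:cu+w+1]
    print(nm,cu,cv_); print(sub[:,:,1])
E
```

```text
cover 2525 ((562.9330444335938, 33.2110595703125), (96.25922393798828, 135.03225708007812), 86.73120880126953)
plane [-0.05591687  0.00475444  0.07511668] open 0.055916872712528216
hole in cover 49 [0.50997876 0.03775522 0.04666031] 0.04666030611022405 [[112, 79, 97], [116, 51, 100], [115, 48, 101], [114, 63, 106], [112, 98, 112]]
pred scene px (np.float64(337.8479455244328), np.float64(194.51239493369934)) top px (np.float64(300.47305443453746), np.float64(225.31850648988913))
scene 338 195
[[ 10  13  23  27  31  31  35  35  32  33  34  36  35  33  33  34  32]
 [ 74  56  32  24  13  14  23  29  31  32  34  34  34  34  34  34  34]
 [149 142 125 106  74  55  32  22  13  16  26  28  32  31  33  35  33]
 [171 164 165 164 151 142 124 106  73  55  39  22  11  17  24  29  30]
 [164 163 166 168 163 163 169 161 151 145 132 107  70  53  38  23  13]
 [164 168 165 164 168 163 167 162 171 168 172 162 151 148 136 105  71]
 [165 163 162 167 167 172 165 158 163 162 162 167 167 165 171 162 150]
 [172 163 161 167 165 162 166 177 173 169 165 161 167 163 167 167 170]
 [161 163 168 166 166 166 161 171 1
[... 1124 characters left out ...]
157 154 151 115  41  14  20  19  17  23  94 141 154 155 151]
 [157 156 153 159 153 113  33  16  22  17  19  21  83 137 155 156 153]
 [157 159 155 153 151 121  48  17  17  19  18  33  95 138 158 152 159]
 [152 155 151 157 156 138  93  30  19  16  28  66 117 151 155 151 152]
 [152 157 156 151 154 153 132  98  66  61  83 117 142 151 154 151 157]
 [156 153 154 156 157 158 149 136 129 125 136 150 153 159 151 152 151]
 [153 159 151 151 153 155 156 154 146 148 153 151 150 153 151 153 153]
 [157 153 153 152 159 155 154 160 155 159 155 154 154 155 154 153 159]
 [157 155 158 157 157 155 159 153 152 155 154 154 154 153 151 155 155]
 [144 143 150 149 150 149 150 153 153 152 153 153 154 152 158 150 154]]
```

View pics/t4.png

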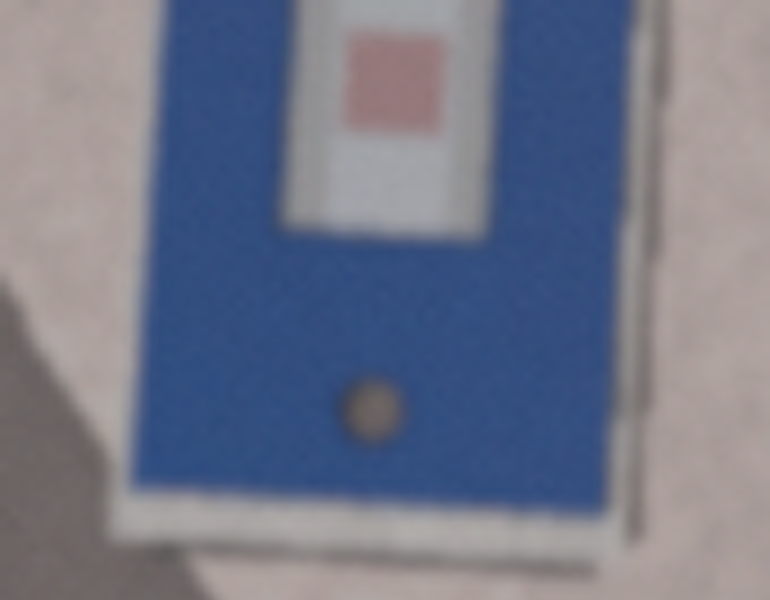

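The top view shows the hole at crop (373,408), with the base hole concentric under it. The cover rests about 0.056 rad open, and the hole is near (0.513, 0.036). Next I'll grasp the red pin.

>>> send_rows --series '[[[0.7, 0, 0, 35, 0, 0, 0], [0.7, 0, 0, 25, 0, 0, 0], [0.7, 0, 0, 10, 0, 0, 0], [0.7, 0, 0, 0, 0, 0, 0]]]'

```text
clock: 6.2
tool_pos: [0.5194, 0.2939, 0.0497]
tcp_rot: [0.033, 0.999, -0.001, -0.001]
ft_force: [-0.9, 0.0, 0.9]
finger_gap: 0.0608
grasp_force: 0.0
```

```bash
python3 - <<'E'
from h import *
plan([.5185,.300,.0485],1,grip=.7)
E
```

```text
turn [-0.16 -0.12 -0.45] dist [-0.9  6.1 -1.2] clock 6.2
[0.7, np.float64(1.3), np.float64(6.1), np.float64(1.2), np.float64(-0.16), np.float64(-0.12), np.float64(-0.45)]
```

>>> send_rows --series '[[[0.7, 1, 6, 1, 0, 0, 0], [0.7, 0, 0, 0, 0, 0, 0], [0.7, 0, 0, 0, 0, 0, 0]]]'

```text
clock: 6.5
tool_pos: [0.52, 0.3032, 0.0515]
tcp_rot: [0.031, 1.0, 0.001, 0.001]
ft_force: [-0.3, 0.3, 0.5]
finger_gap: 0.061
grasp_force: 0.0
```

```bash
python3 - <<'E'
from h import *
plan([.5185,.300,.0485],1,grip=.7)
E
```

```text
turn [ 0.09  0.1  -0.29] dist [-1.5 -3.2 -3. ] clock 6.5
[0.7, np.float64(1.3), np.float64(-3.3), np.float64(3.0), np.float64(0.09), np.float64(0.1), np.float64(-0.29)]
```

```bash
python3 - <<'E'
from h import *
for i in range(6):
    viewer.camera("top"); s=telemetry.observe(); print(s["clock"],s["tool_pos"].round(4),s["joints"].round(4)[:4])
E
```

```text
6.55 [0.5199 0.3029 0.0513] [-0.8477  0.3664  0.3309  1.7754]
6.6 [0.5198 0.3027 0.0511] [-0.8477  0.3665  0.3311  1.7757]
6.65 [0.5196 0.3026 0.0508] [-0.8476  0.3667  0.3311  1.776 ]
6.7 [0.5195 0.3025 0.0507] [-0.8476  0.3668  0.3311  1.7762]
6.75 [0.5195 0.3024 0.0505] [-0.8475  0.367   0.3311  1.7763]
6.8 [0.5194 0.3024 0.0504] [-0.8475  0.3671  0.331   1.7764]
```

>>> send_rows --series '[[[0.7, 1, -2, 1.5, 0, 0, 0], [0.5, 0, 0, 0, 0, 0, 0], [0.3, 0, 0, 0, 0, 0, 0], [0, 0, 0, 0, 0, 0, 0], [0, 0, 0, 0, 0, 0, 0], [0, 0, 0, 0, 0, 0, 0], [0, 0, 0, 0, 0, 0, 0]]]'

```text
clock: 7.5
tool_pos: [0.5182, 0.3005, 0.0487]
tcp_rot: [0.032, 0.999, 0.0, 0.0]
ft_force: [-0.5, 0.1, -0.1]
finger_gap: 0.0213
grasp_force: 0.0
```

```bash
python3 - <<'E'
from h import *
plan([.5185,.300,.0485],1)
s=telemetry.observe(); print(s["tool_pos"],s["finger_gap"],s["grasp_force"],s["ft_force"])
E
```

```text
turn [ 0.    0.01 -0.33] dist [ 0.3 -0.5 -0.2] clock 7.5
[0, np.float64(-0.3), np.float64(-0.4), np.float64(0.2), np.float64(0.0), np.float64(0.01), np.float64(-0.33)]
[0.51821237 0.30045456 0.04870743] 0.021263823472343818 0.0 [-0.45769315  0.12006285 -0.11607182]
```

>>> send_rows --series '[[[0, 0, 0, 0, 0, 0, 0], [0, 0, 0, 0, 0, 0, 0], [0, 0, 0, 0, 0, 0, 0], [0, 0, 0, 0, 0, 0, 0]]]'

```text
clock: 7.9
tool_pos: [0.5182, 0.3004, 0.0487]
tcp_rot: [0.032, 0.999, 0.0, 0.0]
ft_force: [0.5, 0.4, 0.7]
finger_gap: 0.0169
grasp_force: 30.0
```

>>> send_rows --series '[[[0, 0, 0, -10, 0, 0, 0], [0, 0, 0, -20, 0, 0, 0], [0, 0, 0, -25, 0, 0, 0], [0, 0, 0, -15, 0, 0, 0], [0, 0, 0, 0, 0, 0, 0], [0, 0, 0, 0, 0, 0, 0]]]'

```text
clock: 8.5
tool_pos: [0.518, 0.3005, 0.1186]
tcp_rot: [0.032, 1.0, 0.0, -0.0]
ft_force: [-0.4, 0.0, -0.9]
finger_gap: 0.017
grasp_force: 30.0
```

```bash
python3 - <<'E'
from h import *
s=telemetry.observe(); print(s["tool_pos"],s["finger_gap"],s["grasp_force"],s["ft_force"])
a=viewer.camera("scene");P,u,v=pts(a)
hsv=cv2.cvtColor(a["image"],cv2.COLOR_RGB2HSV)
cv2.imwrite("pics/s3.png",cv2.resize(a["image"][150:290,420:540,::-1],None,fx=4,fy=4,interpolation=cv2.INTER_CUBIC))
d=P-s["tool_pos"]; h=hsv[v,u]
red=((h[:,0]<8)|(h[:,0]>172))&(h[:,1]>120)&(np.abs(d[:,:2]).max(1)<.03)
print("red",red.sum(),d[red].mean(0) if red.any() else 0)
lo=(np.abs(d[:,:2]).max(1)<.03)&(d[:,2]<-.002)&(P[:,2]>.05); print("below",lo.sum(),np.c_[d[lo],u[lo],v[lo]].round(4)[:40])
# stand hole in current view, top
E
```

```text
[0.51798139 0.3004587  0.11855011] 0.01699170642708456 30.00002244953066 [-0.43292513  0.00961039 -0.92477801]
red 193 [ 0.00692182 -0.00086353  0.01693483]
below 127 [[-2.50e-03 -1.24e-02 -8.80e-03  4.69e+02  1.95e+02]
 [ 2.00e-04 -1.08e-02 -6.60e-03  4.70e+02  1.95e+02]
 [ 3.30e-03 -9.30e-03 -4.20e-03  4.71e+02  1.95e+02]
 [ 3.40e-03 -1.23e-02 -7.10e-03  4.69e+02  1.96e+02]
 [ 4.20e-03 -1.06e-02 -6.10e-03  4.70e+02  1.96e+02]
 [ 4.50e-03 -9.00e-03 -5.50e-03  4.71e+02  1.96e+02]
 [ 3.80e-03 -7.20e-03 -5.50e-03  4.72e+02  1.96e+02]
 [ 7.00e-03 -5.80e-03 -3.00e-03  4.73e+02  1.96e+02]
 [ 7.00e-03 -2.40e-03 -2.20e-03  4.75e+02  1.96e+02]
 [ 2.20e-03  7.90e-03 -2.90e-03  4.81e+02  1.96e+02]
 [ 2.30e-03 -1.18e-02 -9.90e-03  4.69e+02  1.97e+02]
 [ 5.70e-03 -1.03e-02 -7.30e-03  4.70e+02  1.97e+02]
 [ 7.60e-03 -8.70e-03 -5.60e-03  4.71e+02  1.97e+02]
 [ 8.30e-03 -7.10e-03 -4.70e-03  4.72e+02  1.97e+02]
 [ 6.30e-03 -5.30e-03 -5.60e-03  4.73e+02  1.97e+02]
 [ 6.70e-03 -3.60e-03 -4.90e-03  4.74e+02  1.97e+02]
 [ 8.90e-03 -2.10e-03 -3.10e-03  4.75e+02  1.97e+02]
 [ 8.10e-03 -4.00e-04 -3.20e-03 
[... 487 characters left out ...]
 1.98e+02]
 [ 4.50e-03  2.00e-03 -7.30e-03  4.77e+02  1.98e+02]
 [ 5.80e-03  3.50e-03 -6.00e-03  4.78e+02  1.98e+02]
 [ 6.40e-03  5.20e-03 -5.20e-03  4.79e+02  1.98e+02]
 [ 7.30e-03  6.70e-03 -4.20e-03  4.80e+02  1.98e+02]
 [ 4.60e-03  8.60e-03 -5.60e-03  4.81e+02  1.98e+02]
 [ 2.50e-03  1.05e-02 -6.50e-03  4.82e+02  1.98e+02]
 [ 1.04e-02 -8.00e-03 -8.00e-03  4.71e+02  1.99e+02]
 [ 1.06e-02 -6.40e-03 -7.50e-03  4.72e+02  1.99e+02]
 [ 1.04e-02 -4.70e-03 -7.20e-03  4.73e+02  1.99e+02]
 [ 1.03e-02 -3.00e-03 -6.80e-03  4.74e+02  1.99e+02]
 [ 1.39e-02 -1.60e-03 -4.00e-03  4.75e+02  1.99e+02]
 [ 1.04e-02  3.00e-04 -5.90e-03  4.76e+02  1.99e+02]
 [ 1.10e-02  1.90e-03 -5.10e-03  4.77e+02  1.99e+02]]
```

View pics/s3.png

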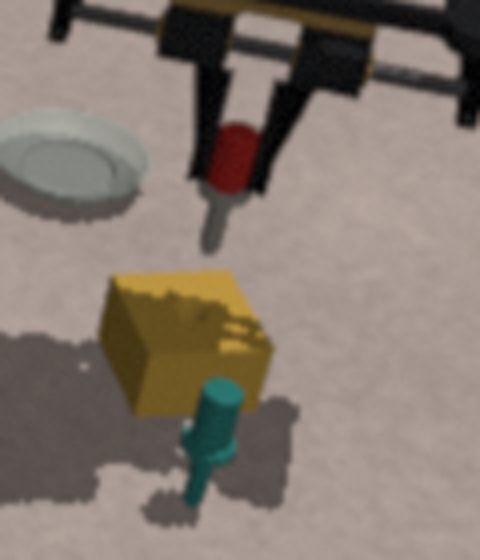

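The pin is held upright and centred in the fingers: red head at crop (235,158), shank clear of the stand. A circle fit on the collar and head will give the pin axis relative to the TCP.

```bash
python3 - <<'E'
from h import *
from scipy.optimize import least_squares
ps=[]
for i in range(3):
    s=telemetry.observe()
    a=viewer.camera("scene");P,u,v=pts(a)
    hsv=cv2.cvtColor(a["image"],cv2.COLOR_RGB2HSV)
    d=P-s["tool_pos"]; h=hsv[v,u]
    red=((h[:,0]<8)|(h[:,0]>172))&(h[:,1]>120)&(np.abs(d[:,:2]).max(1)<.02)&(d[:,2]<.022)&(d[:,2]>.0)
    ps.append(d[red])
q=np.vstack(ps)*1000
f=least_squares(lambda c:np.hypot(q[:,0]-c[0],q[:,1]-c[1])-9,[0,0],loss='soft_l1'); print(len(q),"axis-TCP",f.x,np.std(f.fun))
plan(press(-54,0,110)+[.001,0,0],6)
plan([.5130,.0361,.110],6)
E
```

```text
365 axis-TCP [ 0.31523851 -0.40935754] 1.5135552590806476
turn [-0.08 -0.1  -0.32] dist [  -3.5 -263.7   -7.3] clock 8.7
[0, np.float64(-2.2), np.float64(-43.9), np.float64(1.3), np.float64(-0.01), np.float64(-0.02), np.float64(-0.05)]
[0, np.float64(-2.2), np.float64(-43.9), np.float64(1.3), np.float64(-0.01), np.float64(-0.02), np.float64(-0.05)]
[0, np.float64(-2.1), np.float64(-43.9), np.float64(1.3), np.float64(-0.01), np.float64(-0.02), np.float64(-0.05)]
[0, np.float64(-2.1), np.float64(-43.9), np.float64(1.3), np.float64(-0.01), np.float64(-0.02), np.float64(-0.05)]
[0, np.float64(-2.0), np.float64(-43.9), np.float64(1.2), np.float64(-0.01), np.float64(-0.02), np.float64(-0.05)]
[0, np.float64(-2.0), np.float64(-43.9), np.float64(1.2), np.float64(-0.01), np.float64(-0.02), np.float64(-0.05)]
turn [-0.08 -0.1  -0.32] dist [  -4.4 -263.9   -7.3] clock 8.7
[0, np.float64(-2.0), np.float64(-43.9), np.float64(1.3), np.float64(-0.01), np.float64(-0.02), np.float64(-0.05)]
[0, np.float64(-2.0), np.float64(-43.9), np.float64(1.3), np.float64(-0.01), np.float64(-0.02), np.float64(-0.05)]
[0, np.float64(-2.0), np.float64(-43.9), np.float64(1.3), np.float64(-0.01), np.float64(-0.02), np.float64(-0.05)]
[0, np.float64(-1.9), np.float64(-43.9), np.float64(1.3), np.float64(-0.01), np.float64(-0.02), np.float64(-0.05)]
[0, np.float64(-1.9), np.float64(-43.9), np.float64(1.2), np.float64(-0.01), np.float64(-0.02), np.float64(-0.05)]
[0, np.float64(-1.8), np.float64(-43.9), np.float64(1.2), np.float64(-0.01), np.float64(-0.02), np.float64(-0.05)]
```

>>> send_rows --series '[[[0, -2, -30, 0, 0, 0, 0], [0, -2, -44, 0, 0, 0, 0], [0, -2, -44, 0, 0, 0, -0.2], [0, -2, -44, 0, 0, 0, -0.1], [0, -2, -44, 0, 0, 0, 0], [0, -2, -40, 0, 0, 0, 0], [0, -1, -18, 0, 0, 0, 0], [0, 0, 0, 0, 0, 0, 0]]]'

```text
clock: 9.5
tool_pos: [0.5147, 0.0322, 0.1182]
tcp_rot: [0.032, 0.999, -0.001, -0.0]
ft_force: [0.5, 1.5, -1.4]
finger_gap: 0.0172
grasp_force: 30.0
```

>>> send_rows --series '[[[0, 0, 0, 0, 0, 0, 0], [0, 0, 0, 0, 0, 0, 0], [0, 0, 0, 0, 0, 0, 0]]]'

```text
clock: 9.8
tool_pos: [0.515, 0.0378, 0.1184]
tcp_rot: [0.028, 1.0, 0.0, -0.0]
ft_force: [0.4, -0.5, -0.2]
finger_gap: 0.0169
grasp_force: 30.0
```

```bash
python3 - <<'E'
from h import *
plan([.5130,.0361,.100],1)
s=telemetry.observe(); print(s["tool_pos"],s["finger_gap"])
E
```

```text
turn [ 0.01 -0.02  0.13] dist [ -2.   -1.7 -18.4] clock 9.8
[0, np.float64(1.9), np.float64(-1.8), np.float64(18.4), np.float64(0.01), np.float64(-0.02), np.float64(0.13)]
[0.51503632 0.0378336  0.11840127] 0.016898662154114355
```

>>> send_rows --series '[[[0, 2, -1.5, 10, 0, 0, 0], [0, 0, 0, 10, 0, 0, 0], [0, 0, 0, 0, 0, 0, 0], [0, 0, 0, 0, 0, 0, 0], [0, 0, 0, 0, 0, 0, 0], [0, 0, 0, 0, 0, 0, 0]]]'

```text
clock: 10.4
tool_pos: [0.5134, 0.0348, 0.099]
tcp_rot: [0.029, 1.0, 0.0, 0.0]
ft_force: [-0.1, -0.4, -1.0]
finger_gap: 0.0168
grasp_force: 30.0
```

```bash
python3 - <<'E'
from h import *
plan([.5130,.0361,.095],1)
a=viewer.camera("scene")
cv2.imwrite("pics/s4.png",cv2.resize(a["image"][150:250,280:390,::-1],None,fx=6,fy=6,interpolation=cv2.INTER_CUBIC))
E
```

```text
turn [ 0.01  0.04 -0.03] dist [-0.4  1.3 -4. ] clock 10.4
[0, np.float64(0.5), np.float64(1.3), np.float64(4.0), np.float64(0.01), np.float64(0.04), np.float64(-0.03)]
```

View pics/s4.png

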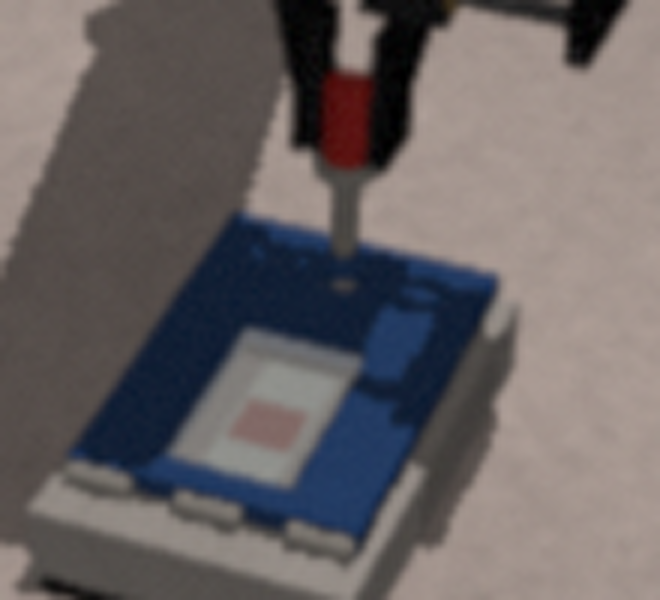

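The scene view shows the tip at crop (344,250), directly above the cover hole at (344,286). I'll shift slightly and descend in small steps, watching the force.

>>> send_rows --series '[[[0, 0.5, 0.7, 4, 0, 0, 0], [0, 0, 0, 4, 0, 0, 0], [0, 0, 0, 3, 0, 0, 0], [0, 0, 0, 2, 0, 0, 0], [0, 0, 0, 0, 0, 0, 0], [0, 0, 0, 0, 0, 0, 0]]]'

```text
clock: 11.05
tool_pos: [0.5126, 0.0355, 0.0856]
tcp_rot: [0.029, 1.0, -0.0, -0.0]
ft_force: [-0.3, 0.5, 0.3]
finger_gap: 0.0172
grasp_force: 30.0
```

>>> send_rows --series '[[[0, 0, 0, 4, 0, 0, 0], [0, 0, 0, 4, 0, 0, 0], [0, 0, 0, 3, 0, 0, 0], [0, 0, 0, 3, 0, 0, 0], [0, 0, 0, 0, 0, 0, 0], [0, 0, 0, 0, 0, 0, 0]]]'

```text
clock: 11.65
tool_pos: [0.5126, 0.0355, 0.0716]
tcp_rot: [0.029, 1.0, -0.0, -0.0]
ft_force: [0.3, -0.4, -0.8]
finger_gap: 0.017
grasp_force: 30.0
```

>>> send_rows --series '[[[0, 0, 0, 4, 0, 0, 0], [0, 0, 0, 4, 0, 0, 0], [0, 0, 0, 3, 0, 0, 0], [0, 0, 0, 2, 0, 0, 0], [0, 0, 0, 0, 0, 0, 0], [0, 0, 0, 0, 0, 0, 0]]]'

```text
clock: 12.25
tool_pos: [0.5126, 0.0355, 0.0586]
tcp_rot: [0.029, 1.0, 0.0, -0.0]
ft_force: [0.2, -1.1, -0.2]
finger_gap: 0.0169
grasp_force: 30.0
```

>>> send_rows --series '[[[0, 0, 0, 3, 0, 0, 0], [0, 0, 0, 3, 0, 0, 0], [0, 0, 0, 2, 0, 0, 0], [0, 0, 0, 1.5, 0, 0, 0], [0, 0, 0, 0, 0, 0, 0], [0, 0, 0, 0, 0, 0, 0]]]'

```text
clock: 12.85
tool_pos: [0.5126, 0.0356, 0.0491]
tcp_rot: [0.029, 1.0, 0.0, -0.0]
ft_force: [-1.1, -0.0, 0.6]
finger_gap: 0.0173
grasp_force: 30.0
```

>>> send_rows --series '[[[0, 0, 0, 1, 0, 0, 0], [0, 0, 0, 1, 0, 0, 0], [0, 0, 0, 0, 0, 0, 0], [0, 0, 0, 0, 0, 0, 0]]]'

```text
clock: 13.25
tool_pos: [0.5126, 0.0356, 0.0484]
tcp_rot: [0.029, 1.0, 0.0, -0.0]
ft_force: [-6.0, 0.1, 12.5]
finger_gap: 0.0173
grasp_force: 30.0
```

```bash
python3 - <<'E'
from h import *
f=[]
for i in range(4):
    a=viewer.camera("top"); s=telemetry.observe(); f.append(s["ft_force"])
print(np.mean(f,0),s["tool_pos"],s["finger_gap"])
P,u,v=pts(a);x,y,z=P.T;h=cv2.cvtColor(a["image"],cv2.COLOR_RGB2HSV)[v,u]
m=(z>.03)&(z<.06)&(x>.48)&(x<.645)&(y>-.04)&(y<.11)&(h[:,0]>100)&(h[:,0]<125)&(h[:,1]>120)
k=np.linalg.lstsq(np.c_[P[m][:,:2],np.ones(m.sum())],z[m],rcond=None)[0];print(m.sum(),"open",-k[0],"z hole",k@[.5126,.0356,1],"z hinge",k@[.63,.03,1])
a=viewer.camera("scene")
cv2.imwrite("pics/s5.png",cv2.resize(a["image"][150:250,280:390,::-1],None,fx=6,fy=6,interpolation=cv2.INTER_CUBIC))
E
```

```text
[-5.34391633 -0.64186466 12.48499037] [0.51256782 0.0356039  0.04839621] 0.017318881494251204
397 open -0.004808520752787798 z hole 0.039441629329681614 z hinge 0.04000054361581369
```

View pics/s5.png

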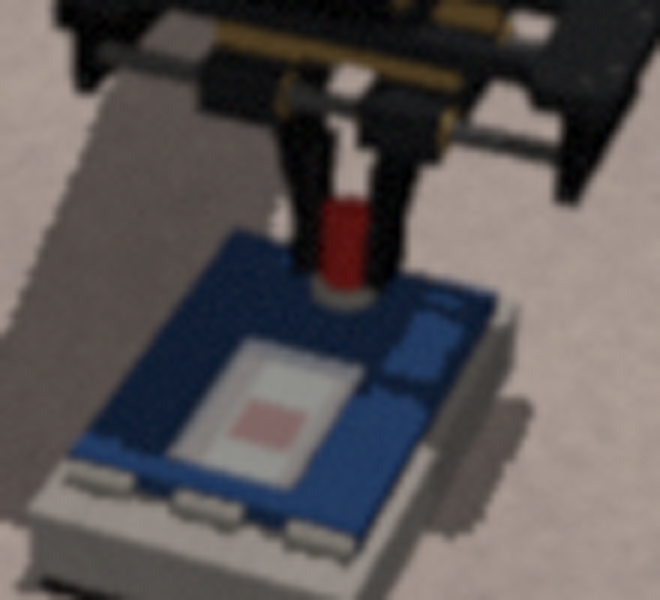

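The collar is down on the cover (crop 343,295) and the cover looks flat and shut, with 12.5 N of force. I'll add a little more push for margin and ease the side load.

>>> send_rows --series '[[[0, 0.3, 0, 0.5, 0, 0, 0], [0, 0, 0, 0, 0, 0, 0], [0, 0, 0, 0, 0, 0, 0], [0, 0, 0, 0, 0, 0, 0], [0, 0, 0, 0, 0, 0, 0], [0, 0, 0, 0, 0, 0, 0]]]'

```text
clock: 14.1
tool_pos: [0.5126, 0.0356, 0.0484]
tcp_rot: [0.029, 1.0, 0.001, 0.0]
ft_force: [-4.9, 0.3, 15.0]
finger_gap: 0.0173
grasp_force: 30.0
```

```bash
python3 -c "
from h import *
print(workorder.finish_job())"
```

```text
the job is handed in; nothing more can be done
None
```

The job is handed in: the cover is folded shut, the red pin is in both holes with its collar on the cover, and the arm is still pressing it against the hard stop at about 15 N. I handed in at about 14 s and moved the arm clear of the slide box, bottle and dish.

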